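Gauge two bushing sleeves and sort them

TASK

Check the two brass sleeves on the pin gauge, one after the other: slide the sleeve down over the upright pin without forcing it. If it goes all the way down and pushes the blue spring collar to its stop, it passes: take it off and stand it upright in the green tray; if it stops part-way, it fails: take it off and stand it upright in the red tray. Put each sleeve in its tray before you gauge the next, and leave the other things on the bench where they are.

Things in the scene. Friction and masses are not known exactly. Their poses are not given: they have to be found in the camera images.
- sleeve_1: One upright brass tube, outer diameter 36 mm, 40 mm tall, bore 22 mm at both ends, about 0.2 kg. The two look alike; one is bored through at 22 mm, the other has a narrow ridge half-way down the bore, so the gauge pin enters it only 17 mm: find out on the gauge. Origin: centre of its underside, z up its axis
- sleeve_2: Other upright brass tube, outer diameter 36 mm, 40 mm tall, bore 22 mm at both ends, about 0.2 kg. The two look alike; one is bored through at 22 mm, the other has a narrow ridge half-way down the bore, so the gauge pin enters it only 17 mm: find out on the gauge. Origin: centre of its underside, z up its axis
- gauge: pin gauge, fixed: steel plate 100 x 100 x 12 mm, housing of 56 mm diameter up to z 22 mm, upright steel pin of 20 mm diameter up to z 66 mm (top 4 mm chamfered to 16 mm), blue spring collar round the pin. A sleeve that fits has its underside at z 32 mm on meeting the collar, 24 mm fully home; one that does not fit stops at 49 mm. Origin: centre of the plate's underside, z up the pin
- pin_tip (a point): centre of the pin's top face, 66 mm above the bench
- gauge_collar (a joint): blue collar (44 mm diameter, 12 mm thick) around the pin: 0 = up (its top 32 mm above the bench), 0.008 m = pressed down to its stop; the spring pushes back with 2 N at the top and 8 N at the stop
- green_tray: green open tray, 110 x 110 mm, 22 mm high, walls and floor 4 mm, for sleeves that pass; fixed to the bench. Origin: centre of its underside; x and y along its sides, z up
- red_tray: red open tray, 110 x 110 mm, 22 mm high, walls and floor 4 mm, for sleeves that fail; fixed to the bench. Origin: centre of its underside; x and y along its sides, z up
- puck_1: bystander: black specimen mount, 29 mm diameter, 18 mm high; origin: centre of underside
- puck_2: bystander: black specimen mount, 29 mm diameter, 18 mm high; origin: centre of underside
- ref_block: bystander: steel hardness reference disc, 64 mm diameter, 14 mm high; origin: centre of underside
- jar: bystander: amber glass jar, 56 mm diameter, 65 mm high; origin: centre of underside
- screwdriver: bystander: orange screwdriver, 170 mm long, lying along its x
- mug: bystander: blue mug, 80 mm diameter, 90 mm high, handle at its +y; origin: centre of underside
- mouse: bystander: grey computer mouse, 100 x 60 x 30 mm; origin: centre of underside

How it is judged (in metres and radians):
On the way, in this order (a step that is already met when the one before it is completed fails the run):
1. the first sleeve is gauged: pushed down the pin until the collar is at its stop (6.5 mm of 8 or more), or, if it does not fit, until it stops part-way (within 3.5 mm) (((value of joint gauge_collar above 0.0065 m and z of sleeve_1 in the frame of gauge below 0.029 m and horizontal distance between sleeve_1 and pin_tip below 0.004 m) or (z of sleeve_2 in the frame of gauge between 0.04 and 0.0525 m and horizontal distance between sleeve_2 and pin_tip below 0.004 m and angle between sleeve_2's own z axis and vertical below 0.12 rad))), for 0.1 s.
2. with the first sleeve standing in its tray, the other is gauged in the same way ((((x of sleeve_1 in the frame of green_tray between -0.037 and 0.037 m and y of sleeve_1 in the frame of green_tray between -0.037 and 0.037 m and z of sleeve_1 in the frame of green_tray between -0.002 and 0.01 m and angle between sleeve_1's own z axis and vertical below 0.15 rad and linear speed of sleeve_1 below 0.02 m/s) and (z of sleeve_2 in the frame of gauge between 0.04 and 0.0525 m and horizontal distance between sleeve_2 and pin_tip below 0.004 m and angle between sleeve_2's own z axis and vertical below 0.12 rad)) or ((x of sleeve_2 in the frame of red_tray between -0.037 and 0.037 m and y of sleeve_2 in the frame of red_tray between -0.037 and 0.037 m and z of sleeve_2 in the frame of red_tray between -0.002 and 0.01 m and angle between sleeve_2's own z axis and vertical below 0.15 rad and linear speed of sleeve_2 below 0.02 m/s) and (value of joint gauge_collar above 0.0065 m and z of sleeve_1 in the frame of gauge below 0.029 m and horizontal distance between sleeve_1 and pin_tip below 0.004 m)))), for 0.1 s.
At the end, for the whole second after the job is handed in: The sleeve that fits (sleeve_1) stands at rest on the floor of the green tray, and the one that does not (sleeve_2) on the floor of the red tray, both within 37 mm of the tray's centre along each side and upright within 0.15 rad (x of sleeve_1 in the frame of green_tray between -0.037 and 0.037 m and y of sleeve_1 in the frame of green_tray between -0.037 and 0.037 m and z of sleeve_1 in the frame of green_tray between -0.002 and 0.01 m and angle between each of sleeve_1, sleeve_2's own z axis and vertical below 0.15 rad and linear speed of each of sleeve_1, sleeve_2 below 0.02 m/s and x of sleeve_2 in the frame of red_tray between -0.037 and 0.037 m and y of sleeve_2 in the frame of red_tray between -0.037 and 0.037 m and z of sleeve_2 in the frame of red_tray between -0.002 and 0.01 m); the robot touches nothing.
It fails at once if a sleeve is forced onto the gauge with more than 70 N (contact force between any of sleeve_1, sleeve_2 and gauge above 70 N).
It fails at once if another thing on the bench is shifted by more than 20 mm (distance of any of puck_1, puck_2, ref_block, jar, screwdriver, mug, mouse from where it was at the start of the episode above 0.02 m).
It also fails if it takes over 69 s, if anything falls off the work surface, if the arm or the gripper's body presses on something with over 40 N, if the wrist force passes 120 N, or if a joint passes its speed limit or range.

ROBOT

A 7-joint arm with a two-finger parallel gripper is mounted at the origin on the work surface. World frame = base frame: x ahead of the robot, y to its left, z up, the work surface at z = 0. Lengths are in m, angles in degrees, forces in N, time in s.
With the tool pointing down it reaches from about 0.425 to 0.875 m from the base axis. Payload 4.7 kg.
Tool frame: the origin (TCP) lies at the centre of the arm's flange, where the gripper is bolted on; the fingertips stand 182 mm ahead of it and the grasp point (between the pads) lies 164 mm ahead of it (env.grip_depth is the distance from the TCP to the grasp point, in m); z points along the fingers, y is the line along which they close (so a half turn about z gives the same grasp; the last joint's range is limited). The gripper opens to 87 mm and grips with 3 to 60 N. Pads are 19 mm wide; open, the fingers measure 117 mm over their backs; the gripper's body (75 mm by 190 mm) begins 51 mm behind the grasp point.
Start: joints at [-73.218, 18.392, -4.016, 83.108, 1.295, 78.541, -3.26], TCP at [0.179, 0.625, 0.405] pointing down, gripper open.
Joint ranges: [-163.93, 163.93], [-17.29, 119.83], [-79.2, 71.16], [3.27, 140.29], [-89.18, 269.18], [5.43, 117.66], [-154.24, 154.24]. Speed limits (degrees/s): [147.25, 147.25, 180, 180, 180, 180, 180].

INTERFACE

Orientations are given as [roll, pitch, yaw] about the fixed x, y, z axes, in that order (R = Rz(yaw) Ry(pitch) Rx(roll)).
In Python, from cell import env gives the robot as it stands. The module is installed in compiled form; this text tells all that it offers.
- The arm moves only by the tool send_rows, never from a script. Its arguments are lists of equal length, an entry for each row: "xyz": the shift along the tool's x, y, z in m, a list of three; "rotation": the turn, a rotation vector about the tool's x, y, z in rad, a list of three; "jaw": the opening, from 0 (shut) to 1 (fully open). A call has 1 to 20 rows; each row shifts and turns the commanded pose from where the row before left it, along the tool's axes as they then stand; what a row does not reach is not made up. A row lasts 1/10 s, in which the tool goes at most 50 mm and 8.59 degrees, less where a joint would pass 70% of its speed; a pose out of reach is approached as far as the arm can. A call is refused whole if a number of a shift passes 0.05 or a number of a turn 0.15, either way. A call with a gripper value outside its range is refused whole. The fingers move at their own pace and stop on an object; "newtons" is the grip in N (left out, the last holds). Time passes only in rows, so rows that do not move let the fingers close. It gives the time, the measured TCP pose, the force, the opening and the grip force at its end, in the units of the state.
- env.get_obs(): the state, without advancing time (a new reading comes with each control period).
- env.read_camera(name): name is "scene" or "top"; returns a dict with "image" (384x512x3 uint8, blue, green, red), "fx", "fy", "cx", "cy" (pixels), "R" (3x3) and "t" (3): a world point X has camera coordinates R X + t. Camera axes: x right, y down, z forward; pixel columns grow to the right and rows downward; lengths in m; the calibration is good to about 2 mm. A picture is of the moment at which its call begins. There is no depth.
- env.sign_off(): hands the job in; it is judged then, once.
The state is a dict: "time_s": time; "qpos": joint angles; "joint_velocities": joint speeds; "effort": joint torques, N m; "tool_pos": TCP position; "tool_rot": TCP orientation; "force": force on the tool from outside, world axes, zero at the start; "wrist_torque": the same for the moment, N m; "grip_width": finger opening in m; "grasp_force": force on a finger pad.
Only numpy, scipy, OpenCV 4.12 (cv2) and the standard library are available. Lean on these libraries where they do the work, as an engineer would, in place of code of your own. Each camera call takes 0.05 s, during which the arm holds its last target. There are 200 camera calls.

## Working session

There is one attempt and no reset: what is moved stays moved. The work goes in short steps, Python scripts to look and compute and a tool call to move; the robot and the scene stay as the last step left them, time stands still between calls to the robot, and variables do not carry over. Pictures are saved under pics/ and viewed, at most 10 in all, crops included, and the job is handed in when it is done.

Besides the shell and the picture viewer there is one more tool, called as name(argument=value, ...) on one line, values as JSON. send_rows: Moves the arm, as the interface text tells. Its arguments: {"type":"object","properties":{"xyz":{"type":"array"},"rotation":{"type":"array"},"jaw":{"type":"array"},"newtons":{"type":"number"}},"required":["xyz","rotation","jaw"]}

```bash
mkdir -p pics
python3 - <<'E'
from cell import env
import cv2,numpy as np,pickle
o=env.get_obs();print(o['time_s'],o['tool_pos'],o['tool_rot'],o['grip_width'])
d={}
for n in('scene','top'):
    c=env.read_camera(n);d[n]=c;cv2.imwrite(f'pics/{n}0.png',c['image']);print(n,c['fx'],c['cx'],c['cy'],np.round(c['R'],3).tolist(),c['t'])
pickle.dump(d,open('c0.pkl','wb'))
E
```

```text
0.0 [0.17884455 0.62469209 0.40365667] [-1.79888870e+02  7.10092175e-03  1.64029365e+02] 0.08722627208392046
scene 410.03052794752165 251.9493582877194 191.72835015466353 [[-0.714, 0.7, 0.007], [0.512, 0.529, -0.676], [-0.478, -0.479, -0.737]] [ 0.44555276 -0.24696862  1.50470881]
top 397.5551378716025 257.0244179118687 196.73118941494076 [[0.018, -1.0, 0.013], [-0.99, -0.019, -0.143], [0.143, -0.01, -0.99]] [-0.00181642  0.59524565  1.11855476]
```

View pics/scene0.png

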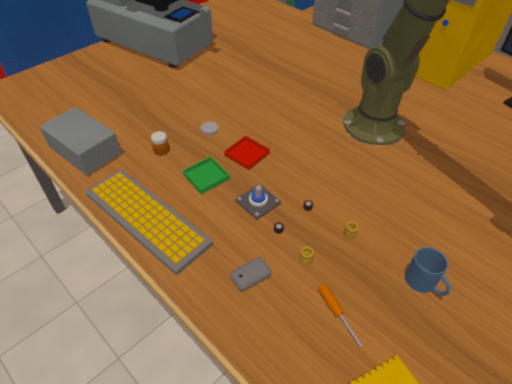

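View pics/top0.png

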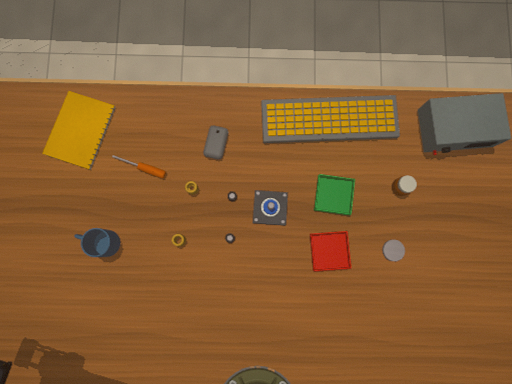

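Scene view: sleeves at about (307,255) and (351,229), gauge (258,200), green tray (206,175), red tray (247,152). Top view: sleeves at (191,187) and (178,240), pucks (232,196) and (230,238), gauge (271,208), green (335,195), red (330,251).

```bash
cat > h.py <<'E'
import cv2,numpy as np,pickle
def ray(c,u,v,z):
    d=c['R'].T@np.array([(u-c['cx'])/c['fx'],(v-c['cy'])/c['fy'],1]);o=-c['R'].T@c['t']
    return (o+d*(z-o[2])/d[2])
def proj(c,X):
    p=c['R']@np.asarray(X,float)+c['t'];return c['cx']+c['fx']*p[0]/p[2],c['cy']+c['fy']*p[1]/p[2]
def blob(c,lo,hi,box):
    """filled contour centroid in box (u0,v0,u1,v1): largest blob"""
    u0,v0,u1,v1=box
    h=cv2.cvtColor(c['image'][v0:v1,u0:u1],cv2.COLOR_BGR2HSV)
    m=cv2.inRange(h,np.array(lo),np.array(hi))
    k=max(cv2.findContours(m,cv2.RETR_EXTERNAL,cv2.CHAIN_APPROX_NONE)[0],key=cv2.contourArea)
    f=cv2.drawContours(np.zeros_like(m),[k],-1,1,-1);M=cv2.moments(f,True)
    return M['m10']/M['m00']+u0,M['m01']/M['m00']+v0,M['m00'],k+np.array([u0,v0])
E
python3 - <<'E'
from h import *
d=pickle.load(open('c0.pkl','rb'));s,t=d['scene'],d['top']
Y=((20,110,60),(32,255,255))
def sh(n,c,col,b,z):
    u,v,a,k=blob(c,*col,b);print(n,round(u,1),round(v,1),a,np.round(ray(c,u,v,z),4))
for n,bs,bt in(('A',(295,242,320,268),(180,176,203,198)),('B',(340,217,363,241),(167,229,190,251))):
    sh(n+'s',s,Y,bs,.02);sh(n+'t',t,Y,bt,.02)
G=((45,80,40),(80,255,255));R=((0,200,80),(6,255,255))
sh('gs',s,G,(175,150,235,200),.011);sh('gt',t,G,(305,165,365,225),.011)
sh('rs',s,R,(215,130,275,175),.011);sh('rt',t,R,(300,225,360,280),.011)
k=blob(t,*G,(305,165,365,225))[3];print(cv2.minAreaRect(k),cv2.minAreaRect(blob(t,*R,(300,225,360,280))[3]))
for n,p in(('p1',(232,196)),('p2',(230,238)),('gauge0.03',(270.5,207.5)),('mouse',(216,143)),('sd',(152,170))):print(n,np.round(ray(t,*p,.02),3))
a=cv2.resize(s['image'][175:225,230:290],None,fx=8,fy=8,interpolation=cv2.INTER_NEAREST)[:400]
b=cv2.resize(t['image'][183:233,245:297],None,fx=6,fy=6,interpolation=cv2.INTER_NEAREST)
w=cv2.resize(t['image'][175:255,160:245],None,fx=3,fy=3,interpolation=cv2.INTER_NEAREST)
A=np.zeros((600,792,3),np.uint8);A[:400,:480]=a;A[:300,480:]=b;A[310:550,485:740]=w
cv2.imwrite('pics/crop0.png',A)
E
```

```text
As 306.3 254.9 190.0 [0.624  0.2063 0.02  ]
At 191.2 187.1 118.0 [0.6236 0.206  0.02  ]
Bs 350.8 229.3 178.0 [0.4687 0.2379 0.02  ]
Bt 177.9 239.7 120.0 [0.467  0.2383 0.02  ]
gs 205.7 174.5 990.0 [ 0.6158 -0.2195  0.011 ]
gt 334.3 194.3 1363.0 [ 0.6118 -0.2235  0.011 ]
rs 246.5 152.3 849.0 [ 0.4489 -0.2048  0.011 ]
rt 330.1 250.8 1420.0 [ 0.4429 -0.2096  0.011 ]
((334.4154052734375, 194.17694091796875), (37.334449768066406, 36.96235275268555), 7.125016689300537) ((330.2241516113281, 250.68968200683594), (37.951786041259766, 37.86874008178711), 85.2363510131836)
p1 [0.599 0.084 0.02 ]
p2 [0.475 0.086 0.02 ]
gauge0.03 [ 0.567 -0.031  0.02 ]
mouse [0.761 0.137 0.02 ]
sd [0.673 0.325 0.02 ]
```

View pics/crop0.png

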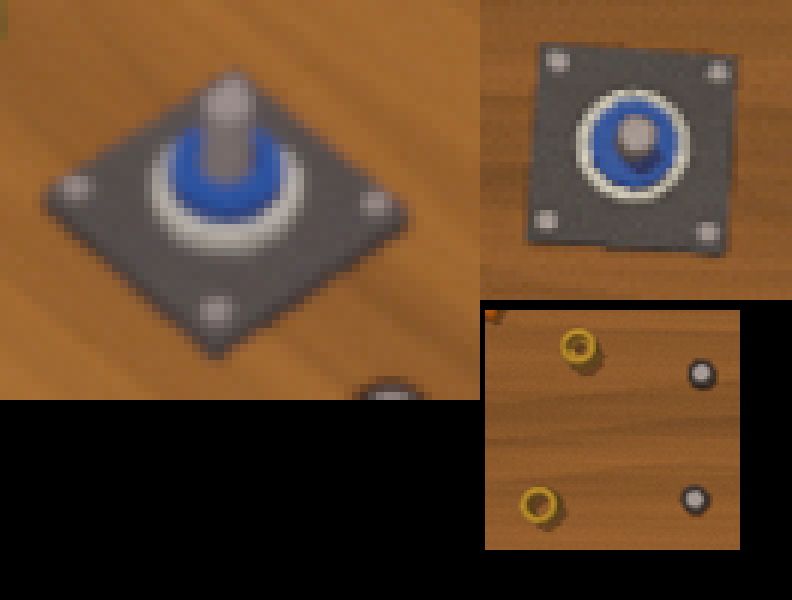

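The crop shows the gauge: pin tip at top-view pixel about (271,205), white housing ring centred at about (270.5,207); in the scene view the tip is near (259,186). Sleeves and pucks are well separated.

Run:
```python
from h import *
d=pickle.load(open('c0.pkl','rb'));s,t=d['scene'],d['top']
for c,b in((s,(230,175,290,225)),(t,(245,183,297,233))):
    u0,v0,u1,v1=b;I=cv2.resize(c['image'][v0:v1,u0:u1],None,fx=4,fy=4,interpolation=cv2.INTER_CUBIC)
    h=cv2.cvtColor(I,cv2.COLOR_BGR2HSV)
    for n,lo,hi,z in(('blue',(100,130,60),(130,255,255),.030),('white',(15,0,125),(60,70,255),.021)):
        m=cv2.inRange(h,np.array(lo),np.array(hi));k=cv2.convexHull(np.vstack([q for q in cv2.findContours(m,0,1)[0] if cv2.contourArea(q)>30]))
        f=cv2.drawContours(np.zeros_like(m),[k],-1,1,-1);e=cv2.moments(f,True)
        u,v=e['m10']/e['m00'],e['m01']/e['m00'];u=(u+.5)/4-.5+u0;v=(v+.5)/4-.5+v0
        print(n,cv2.boundingRect(k),u,v,np.round(ray(c,u,v,z),4))
    # plate: dark, hull corners
    m=cv2.inRange(h,np.array((0,0,30)),np.array((179,90,110)));k=cv2.convexHull(max(cv2.findContours(m,0,1)[0],key=cv2.contourArea))
    r=cv2.minAreaRect(k);f=cv2.drawContours(np.zeros_like(m),[k],-1,1,-1);e=cv2.moments(f,True)
    u,v=e['m10']/e['m00'],e['m01']/e['m00'];u=(u+.5)/4-.5+u0;v=(v+.5)/4-.5+v0
    print('plate',r[1:],u,v,np.round(ray(c,u,v,.008),4))
print('tip',ray(t,271,205.2,.066),ray(s,258.9,186,.066))
```

```text
blue (87, 66, 52, 43) 257.81069174118886 196.0727906365071 [ 0.5742 -0.0264  0.03  ]
white (75, 86, 76, 40) 258.0050505050505 200.3906776094276 [ 0.5801 -0.0194  0.021 ]
plate ((142.5060577392578, 117.17717742919922), 41.6335334777832) 257.69358341923135 201.22299734943306 [ 0.5749 -0.0256  0.008 ]
blue (76, 69, 53, 55) 270.1392917192097 206.63361706599412 [ 0.5683 -0.0299  0.03  ]
white (64, 59, 76, 75) 270.00574493574385 206.69867675887605 [ 0.5692 -0.0299  0.021 ]
plate ((132.4913787841797, 132.30599975585938), 4.049581527709961) 269.88082549041843 207.38210114525455 [ 0.5687 -0.0301  0.008 ]
tip [ 0.56817728 -0.03074455  0.066     ] [ 0.56720012 -0.02979697  0.066     ]
```

send_rows(xyz=[[0, 0, 0], [0, 0, 0], [-0.032, -0.03, 0], [-0.032, -0.03, 0], [-0.032, -0.03, 0], [-0.032, -0.03, 0], [-0.032, -0.03, 0], [-0.032, -0.03, 0], [-0.032, -0.03, 0], [-0.032, -0.03, 0], [-0.032, -0.03, 0], [-0.032, -0.03, 0], [-0.032, -0.03, 0], [-0.032, -0.03, 0], [-0.032, -0.03, 0], [-0.029, -0.029, 0.02], [0, 0, 0.045], [0, 0, 0.045], [0, 0, 0.04], [0, 0, 0]], rotation=[[0, 0, -0.14], [0, 0, -0.139], [0, 0, 0], [0, 0, 0], [0, 0, 0], [0, 0, 0], [0, 0, 0], [0, 0, 0], [0, 0, 0], [0, 0, 0], [0, 0, 0], [0, 0, 0], [0, 0, 0], [0, 0, 0], [0, 0, 0], [0, 0, 0], [0, 0, 0], [0, 0, 0], [0, 0, 0], [0, 0, 0]], jaw=[1, 1, 1, 1, 1, 1, 1, 1, 1, 1, 1, 1, 1, 1, 1, 1, 1, 1, 1, 1], newtons=5)

```text
time_s: 2.1
tool_pos: [0.621, 0.2052, 0.2475]
tool_rot: [-179.7, -0.7, -180.0]
force: [-0.5, -0.9, -0.9]
grip_width: 0.087
grasp_force: 0.0
```

send_rows(xyz=[[-0.003, 0.001, 0.02], [0, 0, 0.025], [0, 0, 0.01], [0, 0, 0], [0, 0, 0], [0, 0, 0], [0, 0, 0], [0, 0, 0], [0, 0, 0], [0, 0, 0]], rotation=[[0, 0, 0], [0, 0, 0], [0, 0, 0], [0, 0, 0], [0, 0, 0], [0, 0, 0], [0, 0, 0], [0, 0, 0], [0, 0, 0], [0, 0, 0]], jaw=[1, 1, 1, 0.3, 0.3, 0.3, 0.3, 0.3, 0.3, 0.3], newtons=5)

```text
time_s: 3.1
tool_pos: [0.627, 0.207, 0.1999]
tool_rot: [180.0, 0.0, -180.0]
force: [0.4, 0.4, 0.5]
grip_width: 0.0387
grasp_force: 0.0
```

send_rows(xyz=[[0, 0, 0], [0, 0, 0], [0, 0, 0], [0, 0, 0], [0.003, 0, 0.004], [0, 0, 0], [0, 0, 0], [0, 0, 0], [0, 0, 0], [0, 0, 0], [0, 0, 0], [0, 0, 0], [0, 0, 0], [0, 0, 0], [0, 0, 0], [0, 0, 0], [0, 0, 0], [0, 0, 0]], rotation=[[0, 0, 0], [0, 0, 0], [0, 0, 0], [0, 0, 0], [0, 0, 0], [0, 0, 0.131], [0, 0, 0.131], [0, 0, 0.131], [0, 0, 0.131], [0, 0, 0.131], [0, 0, 0.131], [0, 0, 0.131], [0, 0, 0.131], [0, 0, 0.131], [0, 0, 0.131], [0, 0, 0.131], [0, 0, 0.13], [0, 0, 0]], jaw=[0.3, 0.3, 0.6, 0.6, 0.6, 0.6, 0.6, 0.6, 0.6, 0.6, 0.6, 0.6, 0.6, 0.6, 0.6, 0.6, 0.6, 0.6], newtons=5)

```text
time_s: 4.9
tool_pos: [0.6236, 0.2073, 0.1953]
tool_rot: [-180.0, 0.0, 90.0]
force: [0.4, -0.8, 0.6]
grip_width: 0.0522
grasp_force: 0.0
```

send_rows(xyz=[[0, 0, 0], [0, 0, 0], [0, 0, 0], [0, 0, 0], [0, 0, 0]], rotation=[[0, 0, 0], [0, 0, 0], [0, 0, 0], [0, 0, 0], [0, 0, 0]], jaw=[0.3, 0.3, 0.3, 0.3, 0.3], newtons=5)

```text
time_s: 5.4
tool_pos: [0.624, 0.207, 0.1957]
tool_rot: [-180.0, -0.0, 90.0]
force: [-0.4, 0.2, -1.6]
grip_width: 0.0366
grasp_force: 5.0
```

send_rows(xyz=[[0, 0, 0], [0, 0, 0], [0, 0, -0.02], [0, 0, -0.035], [0, 0, -0.03], [-0.03, -0.007, 0], [-0.04, -0.009, 0], [-0.04, -0.009, 0], [-0.04, -0.009, 0], [-0.04, -0.009, 0], [-0.03, -0.007, 0], [-0.0165, -0.0045, 0], [0, 0, 0], [0, 0, 0], [0, 0, 0]], rotation=[[0, 0, 0], [0, 0, 0], [0, 0, 0], [0, 0, 0], [0, 0, 0], [0, 0, 0], [0, 0, 0], [0, 0, 0], [0, 0, 0], [0, 0, 0], [0, 0, 0], [0, 0, 0], [0, 0, 0], [0, 0, 0], [0, 0, 0]], jaw=[0.3, 0.3, 0.3, 0.3, 0.3, 0.3, 0.3, 0.3, 0.3, 0.3, 0.3, 0.3, 0.3, 0.3, 0.3], newtons=20)

```text
time_s: 6.9
tool_pos: [0.57, -0.027, 0.2806]
tool_rot: [180.0, -0.1, 90.2]
force: [-1.5, 0.8, -2.3]
grip_width: 0.0364
grasp_force: 20.0
```

Run:
```python
from h import *
from cell import env
o=env.get_obs();print(o['time_s'],o['tool_pos'],o['tool_rot'],o['grip_width'],o['grasp_force'],o['force'])
d={n:env.read_camera(n) for n in('scene','top')};pickle.dump(d,open('c1.pkl','wb'))
s,t=d['scene'],d['top']
p=o['tool_pos']-[0,0,.1957-.02]
for c in(s,t):print(proj(c,p))
A=np.zeros((560,800,3),np.uint8)
A[:560,:400]=cv2.resize(s['image'][155:225,233:283],None,fx=8,fy=8,interpolation=2)
A[:480,400:]=cv2.resize(t['image'][175:235,245:295],None,fx=8,fy=8,interpolation=2)
cv2.imwrite('pics/c1.png',A)
```

```text
6.9 [ 0.57000321 -0.0270445   0.28057054] [ 1.79997169e+02 -5.69780582e-02  9.01899440e+01] 0.036399099160752034 20.000049914160627 [-1.52457622  0.81421383 -2.25576879]
(np.float64(259.15998111550164), np.float64(177.63447335578772))
(np.float64(270.33680644215406), np.float64(202.8017860203348))
```

View pics/c1.png

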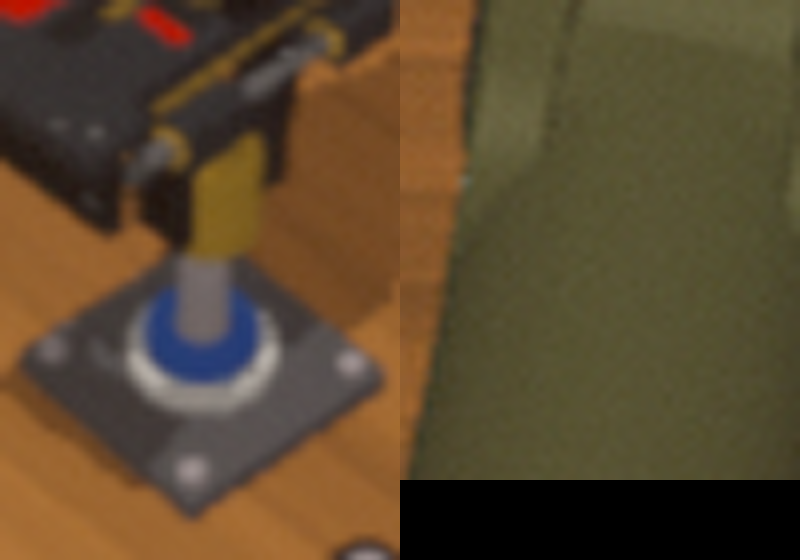

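The scene view shows the sleeve held just above the pin (pin axis at about u=258.5; sleeve's right edge at about u=266, its left part behind the finger). The arm hides the gauge in the top view. I'll let the arm settle, then measure the sideways offset.

send_rows(xyz=[[0, 0, 0], [0, 0, 0], [0, 0, 0], [0, 0, 0]], rotation=[[0, 0, 0], [0, 0, 0], [0, 0, 0], [0, 0, 0]], jaw=[0.3, 0.3, 0.3, 0.3])

```text
time_s: 7.4
tool_pos: [0.5695, -0.0294, 0.2807]
tool_rot: [180.0, -0.0, 90.0]
force: [-0.2, 0.1, -2.9]
grip_width: 0.0362
grasp_force: 20.0
```

```bash
cat > off.py <<'E'
from h import *
from cell import env
o=env.get_obs();print(o['time_s'],o['tool_pos'],o['tool_rot'])
s=env.read_camera('scene');pickle.dump(s,open('c2.pkl','wb'))
I=s['image'].astype(float)
def edges(f,row,a,b,desc=''):
    r=np.interp(np.arange(a,b,.1),np.arange(512),f[row]);return r
hsv=cv2.cvtColor(s['image'],cv2.COLOR_BGR2HSV)
for v in range(174,200,1):
    print(v,[tuple(int(q) for q in hsv[v,u]) for u in range(262,270)] if v<186 else [int(q) for q in hsv[v,250:268,1]])
q=np.array([.5695,-.0295])
print('sleeve axis',[proj(s,o['tool_pos']-[0,0,.1957-z]) for z in(0,.04)],'edges+',[proj(s,o['tool_pos']-[0,0,.1957-z]+k*.018*np.array([-.714,.7,0])) for z in(0,.02) for k in(-1,1)])
print('pin est',proj(s,[*q,.05]),[proj(s,np.array([*q,.05])+k*.01*np.array([-.714,.7,0])) for k in(-1,1)])
E
python3 off.py
```

```text
7.4 [ 0.56951351 -0.02942389  0.2807476 ] [ 1.79999817e+02 -4.39101127e-04  9.00077436e+01]
174 [(20, 185, 120), (20, 193, 124), (20, 192, 121), (18, 179, 91), (12, 117, 48), (12, 138, 48), (12, 178, 93), (14, 176, 116)]
175 [(20, 188, 125), (20, 196, 126), (20, 189, 119), (19, 167, 87), (13, 133, 46), (10, 133, 46), (13, 175, 92), (13, 171, 116)]
176 [(21, 199, 127), (20, 192, 125), (20, 179, 111), (17, 163, 80), (11, 122, 50), (11, 143, 59), (13, 173, 96), (13, 169, 115)]
177 [(20, 191, 128), (20, 192, 125), (20, 188, 110), (17, 164, 81), (13, 158, 79), (13, 162, 99), (14, 175, 111), (14, 180, 115)]
178 [(20, 191, 128), (20, 192, 126), (19, 192, 117), (16, 176, 106), (13, 172, 107), (14, 169, 115), (14, 175, 118), (14, 177, 117)]
179 [(20, 189, 128), (20, 192, 133), (19, 188, 126), (17, 177, 115), (14, 174, 113), (14, 174, 116), (14, 177, 117), (14, 179, 118)]
180 [(21, 199, 133), (21, 193, 135), (20, 191, 124), (17, 187, 113), (14, 174, 113), (14, 169, 113), (14, 176, 113), (14, 176, 116)]
181 [(21, 192, 142), (20, 190, 138), (19, 184, 126), (17, 180, 115), (14, 184, 112), (14, 17
[... 1661 characters left out ...]
9 [19, 23, 124, 172, 172, 170, 166, 168, 166, 166, 172, 166, 170, 162, 77, 6, 18, 22]
sleeve axis [(np.float64(258.5566986829589), np.float64(181.94400744509113)), (np.float64(258.82877745868353), np.float64(172.0878853849391))] edges+ [(np.float64(252.32495524158247), np.float64(181.91453060854994)), (np.float64(264.78736736530874), np.float64(181.97347919790312)), (np.float64(252.38078813593546), np.float64(177.04774928268031)), (np.float64(265.0001587790308), np.float64(177.10829027176374))]
pin est (np.float64(258.3141726922499), np.float64(190.169395965789)) [(np.float64(254.92619542193998), np.float64(190.153756196559)), (np.float64(261.70183227100483), np.float64(190.18503426847354))]
```

Run:
```python
from h import *
s=pickle.load(open('c2.pkl','rb'));d=pickle.load(open('c0.pkl','rb'));s0,t0=d['scene'],d['top']
T=np.array([.5695,-.0294,.2807-.1957])
f=np.array([.707,.707,0])
print('sleeve bottom front rim pred',proj(s,T+.018*f))
h=cv2.cvtColor(s['image'],cv2.COLOR_BGR2HSV)
for u in range(257,262):print(u,[tuple(map(int,h[v,u])) for v in range(183,190)])
h0=cv2.cvtColor(s0['image'],cv2.COLOR_BGR2HSV)
print('blue col',[tuple(map(int,h0[v,258])) for v in range(194,212)])
print('tipcol',[tuple(map(int,h0[v,259])) for v in range(180,190)])
g=np.array([.5695,-.0295,0])
print('collar front top/bottom',proj(s,g+.022*f+[0,0,.032]),proj(s,g+.022*f+[0,0,.022]),'housing front top/bot',proj(s,g+.028*f+[0,0,.022]),proj(s,g+.028*f+[0,0,.012]))
print('tip back',proj(s,g-.008*f+[0,0,.066]))
```

```text
sleeve bottom front rim pred (np.float64(258.57478104132304), np.float64(186.49299063480433))
257 [(19, 183, 110), (20, 191, 115), (20, 190, 122), (18, 145, 123), (11, 52, 118), (8, 27, 114), (3, 24, 116)]
258 [(20, 190, 126), (20, 195, 127), (20, 185, 127), (19, 159, 127), (14, 58, 119), (6, 33, 115), (0, 26, 117)]
259 [(21, 199, 127), (20, 193, 128), (20, 191, 128), (20, 166, 126), (13, 62, 119), (4, 31, 117), (5, 28, 117)]
260 [(20, 197, 127), (20, 195, 127), (20, 184, 126), (19, 143, 121), (11, 54, 117), (4, 32, 113), (3, 25, 113)]
261 [(20, 196, 130), (20, 189, 127), (20, 183, 124), (18, 137, 108), (13, 56, 95), (8, 33, 94), (3, 25, 93)]
blue col [(4, 30, 120), (3, 26, 117), (177, 24, 117), (121, 46, 122), (113, 139, 150), (110, 178, 159), (110, 180, 156), (111, 174, 133), (114, 96, 128), (8, 12, 169), (16, 22, 177), (15, 23, 154), (15, 25, 122), (3, 27, 94), (176, 24, 86), (4, 24, 85), (0, 24, 84), (3, 28, 91)]
tipcol [(15, 173, 159), (15, 177, 156), (14, 172, 153), (14, 148, 138), (9, 57, 126), (4, 26, 145), (6, 27, 153), (4, 25, 154), (6, 26, 154), (4, 25, 142)]
collar front top/bottom (np.float64(258.2076974729933), np.float64(199.79505514396504)) (np.float64(258.1452084607072), np.float64(202.02718187823896)) housing front top/bot (np.float64(258.14678010101045), np.float64(203.5567395698511)) (np.float64(258.0848286900912), np.float64(205.76008262130264))
tip back (np.float64(258.4133352924571), np.float64(184.4680186331492))
```

send_rows(xyz=[[-0.001, 0.001, 0.008], [0, 0, 0.007], [0, 0, 0.005], [0, 0, 0.003], [0, 0, 0.002], [0, 0, 0]], rotation=[[0, 0, 0], [0, 0, 0], [0, 0, 0], [0, 0, 0], [0, 0, 0], [0, 0, 0]], jaw=[0.3, 0.3, 0.3, 0.3, 0.3, 0.3])

```text
time_s: 8.05
tool_pos: [0.5705, -0.0302, 0.2555]
tool_rot: [-180.0, -0.0, 90.0]
force: [0.1, 1.2, -2.2]
grip_width: 0.0361
grasp_force: 20.0
```

send_rows(xyz=[[0, 0, 0.003], [0, 0, 0.003], [0, 0, 0.003], [0, 0, 0.001], [0, 0, 0]], rotation=[[0, 0, 0], [0, 0, 0], [0, 0, 0], [0, 0, 0], [0, 0, 0]], jaw=[0.3, 0.3, 0.3, 0.3, 0.3])

```text
time_s: 8.55
tool_pos: [0.5705, -0.0302, 0.2455]
tool_rot: [180.0, -0.0, 90.0]
force: [0.7, 2.1, -4.0]
grip_width: 0.0362
grasp_force: 20.0
```

send_rows(xyz=[[0.0005, 0, 0.001], [0, 0, 0.001], [0, 0, 0.001], [0, 0, 0.001], [0, 0, 0]], rotation=[[0, 0, 0], [0, 0, 0], [0, 0, 0], [0, 0, 0], [0, 0, 0]], jaw=[0.3, 0.3, 0.3, 0.3, 0.3])

```text
time_s: 9.05
tool_pos: [0.5708, -0.0304, 0.2443]
tool_rot: [-180.0, -0.1, 90.0]
force: [-7.4, 2.0, 16.6]
grip_width: 0.0361
grasp_force: 20.0
```

send_rows(xyz=[[0, 0, -0.005], [0, 0, -0.01], [0, 0, -0.015], [0, 0, -0.015], [-0.02, -0.014, 0], [-0.035, -0.025, 0], [-0.035, -0.025, 0], [-0.035, -0.025, 0], [-0.03, -0.021, 0], [-0.02, -0.014, 0], [-0.004, -0.0025, 0], [0, 0, 0.02], [0, 0, 0.025], [0, 0, 0.02], [0, 0, 0.01], [0, 0, 0.005], [0, 0, 0], [0, 0, 0]], rotation=[[0, 0, 0], [0, 0, 0], [0, 0, 0], [0, 0, 0], [0, 0, 0], [0, 0, 0], [0, 0, 0], [0, 0, 0], [0, 0, 0], [0, 0, 0], [0, 0, 0], [0, 0, 0], [0, 0, 0], [0, 0, 0], [0, 0, 0], [0, 0, 0], [0, 0, 0], [0, 0, 0]], jaw=[0.3, 0.3, 0.3, 0.3, 0.3, 0.3, 0.3, 0.3, 0.3, 0.3, 0.3, 0.3, 0.3, 0.3, 0.3, 0.3, 0.3, 0.3])

```text
time_s: 10.85
tool_pos: [0.4446, -0.2091, 0.2076]
tool_rot: [179.9, 0.0, 90.0]
force: [0.4, -0.1, -2.5]
grip_width: 0.0365
grasp_force: 20.0
```

send_rows(xyz=[[0, 0, 0.003], [0, 0, 0.002], [0, 0, 0.002], [0, 0, 0], [0, 0, 0]], rotation=[[0, 0, 0], [0, 0, 0], [0, 0, 0], [0, 0, 0], [0, 0, 0]], jaw=[0.3, 0.3, 0.3, 0.3, 0.3])

```text
time_s: 11.35
tool_pos: [0.444, -0.209, 0.1997]
tool_rot: [-180.0, -0.0, 90.0]
force: [-0.0, -1.3, -1.9]
grip_width: 0.0362
grasp_force: 20.0
```

Run:
```python
from h import *
from cell import env
o=env.get_obs();print(o['time_s'],o['tool_pos'],o['force'])
s=env.read_camera('scene')
cv2.imwrite('pics/c3.png',cv2.resize(s['image'][110:210,180:300],None,fx=5,fy=5,interpolation=2))
```

```text
11.35 [ 0.44399389 -0.20902249  0.1997424 ] [-0.02288305 -1.2805048  -1.88048612]
```

View pics/c3.png

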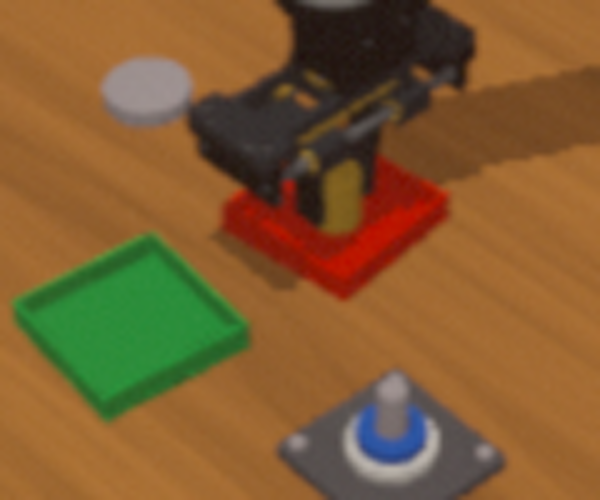

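Picture: the sleeve is upright in the red tray (about pixel (247,150) of the full image), well inside the walls. Release it and go to the second sleeve.

send_rows(xyz=[[0, 0, 0.001], [0, 0, 0], [0, 0, 0], [0, 0, 0], [0, 0, 0], [0, 0, -0.01], [0, 0, -0.03], [0, 0, -0.04], [0.02, 0.001, -0.02], [0.04, 0.002, 0], [0.048, 0.003, 0], [0.048, 0.003, 0], [0.048, 0.003, 0], [0.048, 0.003, 0], [0.048, 0.003, 0], [0.048, 0.003, 0], [0.048, 0.003, 0], [0.04, 0, 0], [0.012, 0, 0], [0, 0, 0]], rotation=[[0, 0, 0], [0, 0, 0], [0, 0, 0], [0, 0, 0], [0, 0, 0], [0, 0, 0], [0, 0, 0], [0, 0, 0], [0, 0, 0], [0, 0, 0], [0, 0, 0], [0, 0, 0], [0, 0, 0], [0, 0, 0], [0, 0, 0], [0, 0, 0], [0, 0, 0], [0, 0, 0], [0, 0, 0], [0, 0, 0]], jaw=[0.3, 0.3, 0.6, 0.6, 0.6, 0.6, 0.6, 0.6, 0.8, 0.8, 0.8, 0.8, 0.8, 0.8, 0.8, 0.8, 0.8, 0.8, 0.8, 0.8])

```text
time_s: 13.4
tool_pos: [0.4676, 0.2409, 0.2991]
tool_rot: [180.0, 0.0, 90.2]
force: [-0.3, -0.0, 0.0]
grip_width: 0.0695
grasp_force: 0.0
```

send_rows(xyz=[[0, 0, 0], [0, 0, 0], [0, 0, 0], [0, 0, 0], [0, 0, 0], [0, 0, 0], [0, 0, 0], [0, 0, 0], [0, 0, 0], [0, 0, 0], [0, 0, 0], [0, 0, 0], [0, 0, 0], [0, 0, 0], [0, 0, 0]], rotation=[[0, 0, -0.131], [0, 0, -0.131], [0, 0, -0.131], [0, 0, -0.131], [0, 0, -0.131], [0, 0, -0.131], [0, 0, -0.131], [0, 0, -0.131], [0, 0, -0.131], [0, 0, -0.131], [0, 0, -0.131], [0, 0, -0.13], [0, 0, 0], [0, 0, 0], [0, 0, 0]], jaw=[0.8, 0.8, 0.8, 0.8, 0.8, 0.8, 0.8, 0.8, 0.8, 0.8, 0.8, 0.8, 0.8, 0.8, 0.8])

```text
time_s: 14.9
tool_pos: [0.4682, 0.238, 0.299]
tool_rot: [-180.0, 0.0, 179.8]
force: [0.8, 0.6, -0.1]
grip_width: 0.0695
grasp_force: 0.0
```

Run:
```python
from h import *
from cell import env
o=env.get_obs();print(o['time_s'],o['tool_pos'],o['tool_rot'],o['grip_width'])
d={n:env.read_camera(n) for n in('scene','top')};pickle.dump(d,open('c4.pkl','wb'))
Y=((18,100,60),(34,255,255))
for n,b in(('scene',(225,130,270,170)),('top',(305,225,355,275))):
    c=d[n];u,v,a,k=blob(c,*Y,b);print(n,u,v,a,ray(c,u,v,.024))
```

```text
14.9 [0.46822741 0.23802705 0.29897278] [-1.79996274e+02  1.78992660e-02  1.79809305e+02] 0.06953206109578546
scene 246.5304347826087 148.26086956521738 115.0 [ 0.44500255 -0.20885806  0.024     ]
top 331.34645669291336 250.81102362204723 127.0 [ 0.44271319 -0.21056643  0.024     ]
```

send_rows(xyz=[[0, 0.001, 0.03], [0, 0, 0.04], [0, 0, 0.025], [0, 0, 0.009], [0, 0, 0], [0, 0, 0], [0, 0, 0], [0, 0, 0], [0, 0, 0], [0, 0, 0], [0, 0, 0], [0, 0, 0], [0, 0, 0], [0, 0, 0]], rotation=[[0, 0, 0], [0, 0, 0], [0, 0, 0], [0, 0, 0], [0, 0, 0], [0, 0, 0], [0, 0, 0], [0, 0, 0], [0, 0, 0], [0, 0, 0], [0, 0, 0], [0, 0, 0], [0, 0, 0], [0, 0, 0]], jaw=[0.8, 0.8, 0.8, 0.8, 0.8, 0.3, 0.3, 0.3, 0.3, 0.3, 0.3, 0.3, 0.6, 0.6], newtons=5)

```text
time_s: 16.4
tool_pos: [0.4678, 0.2403, 0.1945]
tool_rot: [180.0, -0.0, -180.0]
force: [-0.4, -0.3, -0.3]
grip_width: 0.0462
grasp_force: 0.0
```

send_rows(xyz=[[0, 0, 0], [0, 0, 0], [0, 0, 0], [0, 0, 0], [0, 0, 0], [0, 0, 0], [0, 0, 0], [0, 0, 0], [0, 0, 0], [0, 0, 0], [0, 0, 0], [0, 0, 0], [0, 0, 0], [0, 0, 0], [0, 0, 0], [0, 0, 0], [0, 0, 0], [0, 0, 0], [0, 0, 0], [0, 0, 0]], rotation=[[0, 0, 0.131], [0, 0, 0.131], [0, 0, 0.131], [0, 0, 0.131], [0, 0, 0.131], [0, 0, 0.131], [0, 0, 0.131], [0, 0, 0.131], [0, 0, 0.131], [0, 0, 0.131], [0, 0, 0.131], [0, 0, 0.13], [0, 0, 0], [0, 0, 0], [0, 0, 0], [0, 0, 0], [0, 0, 0], [0, 0, 0], [0, 0, 0], [0, 0, 0]], jaw=[0.6, 0.6, 0.6, 0.6, 0.6, 0.6, 0.6, 0.6, 0.6, 0.6, 0.6, 0.6, 0.6, 0.6, 0.3, 0.3, 0.3, 0.3, 0.3, 0.3], newtons=5)

```text
time_s: 18.4
tool_pos: [0.4681, 0.24, 0.1948]
tool_rot: [180.0, -0.0, 90.0]
force: [0.3, 0.3, -0.2]
grip_width: 0.0369
grasp_force: 5.0
```

send_rows(xyz=[[0, 0, 0], [0, 0, 0], [0, 0, -0.02], [0, 0, -0.035], [0, 0, -0.031], [-0.02, 0.008, 0], [-0.035, 0.013, 0], [-0.04, 0.015, 0], [-0.04, 0.015, 0], [-0.04, 0.015, 0], [-0.04, 0.015, 0], [-0.03, 0.012, 0], [-0.02, 0.008, 0], [-0.005, 0.0014, 0], [0, 0, 0], [0, 0, 0], [0, 0, 0], [0, 0, 0], [0, 0, 0]], rotation=[[0, 0, 0], [0, 0, 0], [0, 0, 0], [0, 0, 0], [0, 0, 0], [0, 0, 0], [0, 0, 0], [0, 0, 0], [0, 0, 0], [0, 0, 0], [0, 0, 0], [0, 0, 0], [0, 0, 0], [0, 0, 0], [0, 0, 0], [0, 0, 0], [0, 0, 0], [0, 0, 0], [0, 0, 0]], jaw=[0.3, 0.3, 0.3, 0.3, 0.3, 0.3, 0.3, 0.3, 0.3, 0.3, 0.3, 0.3, 0.3, 0.3, 0.3, 0.3, 0.3, 0.3, 0.3], newtons=20)

```text
time_s: 20.3
tool_pos: [0.5703, -0.029, 0.2808]
tool_rot: [-180.0, -0.0, 90.1]
force: [-0.2, 0.5, -2.4]
grip_width: 0.0362
grasp_force: 20.0
```

send_rows(xyz=[[0, 0, 0], [0, 0, 0.008], [0, 0, 0.007], [0, 0, 0.005], [0, 0, 0.003], [0, 0, 0.003], [0, 0, 0], [0, 0, 0]], rotation=[[0, 0, 0], [0, 0, 0], [0, 0, 0], [0, 0, 0], [0, 0, 0], [0, 0, 0], [0, 0, 0], [0, 0, 0]], jaw=[0.3, 0.3, 0.3, 0.3, 0.3, 0.3, 0.3, 0.3])

```text
time_s: 21.1
tool_pos: [0.5704, -0.0299, 0.2548]
tool_rot: [180.0, -0.0, 90.0]
force: [-1.2, 0.6, -1.9]
grip_width: 0.0361
grasp_force: 20.0
```

send_rows(xyz=[[0, -0.0003, 0.002], [0, 0, 0.002], [0, 0, 0.002], [0, 0, 0.002], [0, 0, 0.002], [0, 0, 0.002], [0, 0, 0.002], [0, 0, 0], [0, 0, 0]], rotation=[[0, 0, 0], [0, 0, 0], [0, 0, 0], [0, 0, 0], [0, 0, 0], [0, 0, 0], [0, 0, 0], [0, 0, 0], [0, 0, 0]], jaw=[0.3, 0.3, 0.3, 0.3, 0.3, 0.3, 0.3, 0.3, 0.3])

```text
time_s: 22.0
tool_pos: [0.5701, -0.0298, 0.2405]
tool_rot: [-180.0, -0.0, 90.0]
force: [1.6, 1.8, -2.7]
grip_width: 0.0361
grasp_force: 20.0
```

send_rows(xyz=[[0, 0.0002, 0.003], [0, 0, 0.003], [0, 0, 0.003], [0, 0, 0.003], [0, 0, 0.003], [0, 0, 0.002], [0, 0, 0.002], [0, 0, 0.002], [0, 0, 0.001], [0, 0, 0], [0, 0, 0]], rotation=[[0, 0, 0], [0, 0, 0], [0, 0, 0], [0, 0, 0], [0, 0, 0], [0, 0, 0], [0, 0, 0], [0, 0, 0], [0, 0, 0], [0, 0, 0], [0, 0, 0]], jaw=[0.3, 0.3, 0.3, 0.3, 0.3, 0.3, 0.3, 0.3, 0.3, 0.3, 0.3])

```text
time_s: 23.1
tool_pos: [0.5704, -0.0299, 0.2191]
tool_rot: [180.0, -0.0, 90.0]
force: [-1.7, 3.8, 4.5]
grip_width: 0.036
grasp_force: 20.0
```

send_rows(xyz=[[0, 0, 0.001], [0, 0, 0.001], [0, 0, 0.0005], [0, 0, 0], [0, 0, 0]], rotation=[[0, 0, 0], [0, 0, 0], [0, 0, 0], [0, 0, 0], [0, 0, 0]], jaw=[0.3, 0.3, 0.3, 0.3, 0.3])

```text
time_s: 23.6
tool_pos: [0.5706, -0.0301, 0.2185]
tool_rot: [180.0, -0.1, 90.0]
force: [-6.0, 3.3, 19.1]
grip_width: 0.0364
grasp_force: 20.0
```

Fully home: it went past the 49 mm point, met the collar and stopped firmly at 24 mm. It passes, so it goes to the green tray.

send_rows(xyz=[[0, 0, -0.005], [0, 0, -0.015], [0, 0, -0.02], [0, 0, -0.015], [0, 0, -0.008], [-0.02, 0.005, 0], [-0.035, 0.008, 0], [-0.04, 0.009, 0], [-0.04, 0.009, 0], [-0.035, 0.0076, 0], [-0.02, 0.004, 0], [-0.002, 0, 0], [0, 0, 0.02], [0, 0, 0.025], [0, 0, 0.02], [0, 0, 0.008], [0, 0, 0.003], [0, 0, 0.002], [0, 0, 0], [0, 0, 0]], rotation=[[0, 0, 0], [0, 0, 0], [0, 0, 0], [0, 0, 0], [0, 0, 0], [0, 0, 0], [0, 0, 0], [0, 0, 0], [0, 0, 0], [0, 0, 0], [0, 0, 0], [0, 0, 0], [0, 0, 0], [0, 0, 0], [0, 0, 0], [0, 0, 0], [0, 0, 0], [0, 0, 0], [0, 0, 0], [0, 0, 0]], jaw=[0.3, 0.3, 0.3, 0.3, 0.3, 0.3, 0.3, 0.3, 0.3, 0.3, 0.3, 0.3, 0.3, 0.3, 0.3, 0.3, 0.3, 0.3, 0.3, 0.3])

```text
time_s: 25.6
tool_pos: [0.6133, -0.2221, 0.2023]
tool_rot: [179.9, 0.0, 90.0]
force: [-0.1, 0.3, -1.8]
grip_width: 0.0362
grasp_force: 20.0
```

Run:
```python
from h import *
from cell import env
o=env.get_obs();print(o['time_s'],o['tool_pos'],o['force'])
s=env.read_camera('scene')
cv2.imwrite('pics/c5.png',cv2.resize(s['image'][110:210,180:300],None,fx=5,fy=5,interpolation=2))
```

```text
25.6 [ 0.61327342 -0.22213132  0.20228346] [-0.07464662  0.33072679 -1.7951945 ]
```

View pics/c5.png

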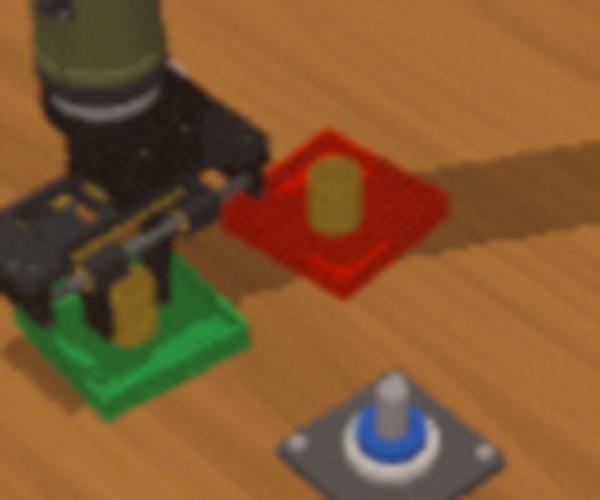

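The first sleeve stands upright in the red tray (crop (335,195)). The second is held over the middle of the green tray floor (crop (132,305)).

send_rows(xyz=[[0, 0, 0.001], [0, 0, 0.001], [0, 0, 0.001], [0, 0, 0], [0, 0, 0], [0, 0, 0], [0, 0, 0], [0, 0, 0], [0, 0, -0.01], [0, 0, -0.03], [0, 0, -0.04], [0, 0, -0.04], [0, 0, -0.03], [0.03, 0, 0], [0.045, 0, 0], [0.045, 0, 0], [0.045, 0, 0], [0.03, 0, 0], [0, 0, 0], [0, 0, 0]], rotation=[[0, 0, 0], [0, 0, 0], [0, 0, 0], [0, 0, 0], [0, 0, 0], [0, 0, 0], [0, 0, 0], [0, 0, 0], [0, 0, 0], [0, 0, 0], [0, 0, 0], [0, 0, 0], [0, 0, 0], [0, 0, 0], [0, 0, 0], [0, 0, 0], [0, 0, 0], [0, 0, 0], [0, 0, 0], [0, 0, 0]], jaw=[0.3, 0.3, 0.3, 0.3, 0.3, 0.6, 0.6, 0.6, 0.6, 0.6, 0.6, 0.6, 0.6, 0.6, 0.6, 0.6, 0.6, 0.6, 0.6, 0.6])

```text
time_s: 27.65
tool_pos: [0.6129, -0.0264, 0.3488]
tool_rot: [180.0, 0.0, 90.1]
force: [0.3, -0.8, -0.6]
grip_width: 0.0522
grasp_force: 0.0
```

Run:
```python
from h import *
from cell import env
o=env.get_obs();print(o['time_s'],o['tool_pos'],o['grip_width'])
d={n:env.read_camera(n) for n in('scene','top')}
Y=((18,100,60),(34,255,255))
for n,b in(('scene',(225,130,270,170)),('top',(305,225,355,275)),('scene',(183,150,228,198)),('top',(310,170,362,220))):
    c=d[n];u,v,a,k=blob(c,*Y,b);print(n,u,v,a,ray(c,u,v,.024))
A=np.zeros((500,800,3),np.uint8)
A[:,:400]=cv2.resize(d['scene']['image'][110:210,200:280],None,fx=5,fy=5);A[:,400:]=cv2.resize(d['top']['image'][170:270,290:370],None,fx=5,fy=5)
cv2.imwrite('pics/c6.png',A)
```

```text
27.65 [ 0.6129417  -0.02643068  0.34883299] 0.052219685533591305
scene 245.525 153.7 40.0 [ 0.46617309 -0.19168602  0.024     ]
top 331.34645669291336 250.81102362204723 127.0 [ 0.44271319 -0.21056643  0.024     ]
scene 205.23170731707316 170.91463414634146 164.0 [ 0.61418273 -0.22200796  0.024     ]
top 335.3424657534247 193.63698630136986 146.0 [ 0.61178534 -0.22400551  0.024     ]
```

View pics/c6.png

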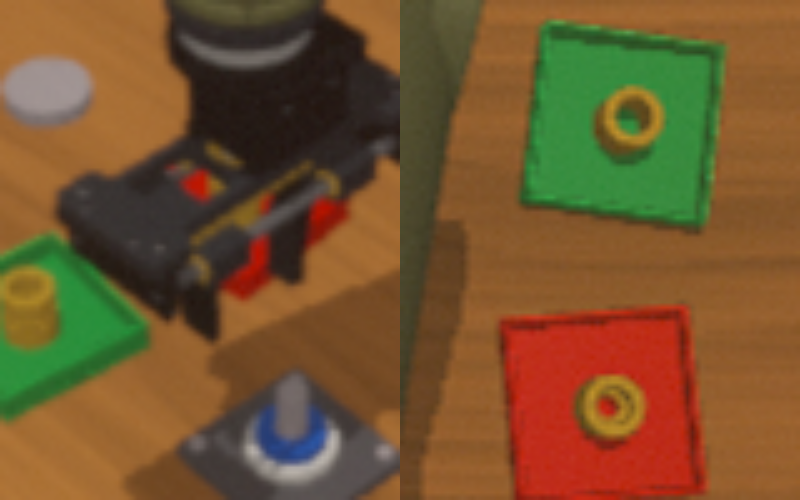

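Both sleeves stand upright near their tray centres (top-view pixels (335,194) and (331,251)). The red one even shows its bore ridge. The gripper is clear of everything.

```bash
python3 -c "
from cell import env
print(env.sign_off())"
```

```text
the job is handed in; nothing more can be done
None
```

Both sleeves were gauged and the job is handed in (its verdict was not shown): the sleeve that started at about (0.62, 0.21) stopped part-way at 49 mm and stands in the red tray, and the one from (0.47, 0.24) went fully home and stands in the green tray.

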